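# Put the wax block away in its hinged case

## Robot

A 6-joint arm with a two-finger parallel gripper is mounted at the origin on a cart in front of the work surface, level with it; the furniture and walls round the work are solid. World frame = base frame: x ahead of the robot, y to its left, z up, the work surface at z = 0. Lengths are in m, angles in rad, forces in N, time in s.
With the tool pointing down it reaches from about 0.275 to 0.725 m from the base axis. Payload 15.9 kg.
Tool frame: the origin (TCP) lies at the very end of the fingers, on their centre line; the grasp point (between the pads) lies 19 mm behind it (bot.grip_point_offset is the distance from the TCP to the grasp point, in m); z points along the fingers, y is the line along which they close (so a half turn about z gives the same grasp; the last joint's range is limited). The gripper opens to 85 mm and grips with 20 to 120 N. Pads are 22 mm wide; open, the fingers measure 114 mm over their backs; the gripper's body (76 mm by 85 mm) begins 54 mm behind the grasp point. The pads swing forward as they close: fully open they stand 13 mm farther back than shut.
Start: joints at [1.135, 0.213, -0.034, 1.323, 0, 1.571], TCP at [0.211, 0.453, 0.231] pointing down, gripper open.
Joint ranges: [-2.98, 2.98], [-0.74, 1.72], [-1.14, 1.35], [-2.1, 2.04], [-1.57, 1.44], [-3.14, 3.14]. Speed limits (rad/s): [1.89, 1.89, 2.39, 2.57, 3.14, 3.14].

## Interface

Orientations are given as a 3x3 rotation matrix whose columns are the frame's x, y, z axes.
In Python, from cell import bot gives the robot as it stands.
- The arm moves only by the tool move_arm, never from a script. Its argument "increments" is text: rows parted by semicolons, each of 5 numbers parted by spaces: the shift along the tool's x, y, z in mm, then the turn about the tool's z in rad, then the opening, from 0 (shut) to 1 (fully open). In form: x y z spin jaw; .... A call has 1 to 12 rows; each row is the pose to reach, as a shift and turn from the pose commanded when the call began, along the tool's axes at that moment; what a row does not reach only later rows make up. A row lasts 1/10 s, in which the tool goes at most 50 mm and 8.59 degrees, less where a joint would pass 70% of its speed; a pose out of reach is approached as far as the arm can. A call with a gripper value outside its range is refused whole. The fingers move at their own pace and stop on an object; "grip_force" is the grip in N (left out, the last holds). Time passes only in rows, so rows that repeat a pose let the fingers close. It gives the time, the measured TCP pose, the force, the opening and the grip force at its end, in the units of the state.
- bot.get_obs(): the state, without advancing time (a new reading comes with each control period).
- bot.capture(name): name is "scene" or "side" or "wrist"; returns a dict with "pixels" (480x640x3 uint8, red, green, blue), "fx", "fy", "cx", "cy" (pixels), "pose" (4x4, takes a point from camera to world coordinates). Camera axes: x right, y down, z forward; pixel columns grow to the right and rows downward; lengths in m; the calibration is good to about 2 mm. A picture is of the moment at which its call begins. There is no depth.
- bot.sign_off(): hands the job in; it is judged then, once.
Trained networks look in a picture, given as the dict that the camera call returned (one of the last four; its "shot" number tells which), for a name from the list of things; names that differ only in an ending like _2 or _b are one class to them, and where a whole thing is asked for, a point or a joint stands for the part that bears it (a point fixed in the world has none). Each returns a list of dicts, best first, with "confidence" (0 to 1); they miss things now and then, are a little off and sometimes report something else, mostly with a low value. They report only what shows in the picture. A call takes as long as a camera call. They do not tell look-alikes from the thing itself.
- bot.look_for(picture, query): "box" ([left, top, width, height] in pixels, round what is visible of it).
- bot.pinpoint(picture, query): "uv" ([column, row] in pixels: a listed point, or the origin of a listed thing).
The state is a dict: "clock": time; "joint_pos": joint angles; "qvel": joint speeds; "effort": joint torques, N m; "position": TCP position; "tool_rot": TCP orientation; "ft_force": force on the tool from outside, world axes, zero at the start; "wrist_torque": the same for the moment, N m; "finger_gap": finger opening in m; "grip_force": force on a finger pad.
Only numpy, scipy, OpenCV 4.12 (cv2) and the standard library are available. Lean on these libraries where they do the work, as an engineer would, in place of code of your own. Each camera call takes 0.05 s, during which the arm holds its last target. There are 200 camera calls.

## Task

Swing the lid of the hinged blue and grey case up until it stands upright or further, lay the beige wax block flat inside the case without dropping it, and then close the lid fully. Let go of everything at the end.

Things in the scene. Friction and masses are not known exactly. Their poses are not given: they have to be found in the camera images.
- block_case: Case fixed to the worktop: grey open base 112 (its x) x 162 (y) x 36 mm high, blue hinged lid. Origin: centre of its underside. x is level, from the front side to the hinge side; y along the hinge; z up. Walls 4 mm, inside 104 x 154 mm, inner floor 6 mm above the origin; empty at the start. Hinge line: parallel to y at x = +59, z = +37 mm.
- case_lid (a joint): Lid angle, rad: 0 fully closed (start: 0 to 0.06), grows as the front edge swings up and over the hinge towards the case's +x, stop at 1.9. The lid is a 12 mm deep shell, 112 x 162 mm; closed, its top is 49 mm above the worktop. A friction hinge (0.16 N m) holds it at any angle.
- case_lid_bar (a point): Middle of the black round bar (10 mm thick, along the case's y, free over 68 mm between its two posts) held out over the lid's front edge. Closed, its axis is 33 mm above the lid's top, 130 mm in front of the hinge line and 45 mm above it (138 mm from it). Being round it can turn between the fingers as the lid swings. Site axes turn with the lid; case axes at 0.
- wax_block: Loose beige wax block, 28 (its x) x 45 (y) x 16 mm high, about 40 g, flat on the worktop to the left or right of the case. Origin: centre of its underside. Bystanders: a round beige petri dish (60 mm) and a white bench timer.
There are look-alikes about, which are no part of the job. Of the things that look like the wax_block, the larger one is meant.

How it is judged:
By the outcome, as a careful person would: the job done as asked, in the order asked, and still so for the second after the job is handed in, with the robot touching nothing.
It also fails if it takes over 67 s, if anything falls off the work surface, if the arm or the gripper's body presses on something with over 40 N, if the wrist force passes 120 N, or if a joint passes its speed limit or range.

## Working session

There is one attempt and no reset: what is moved stays moved. The work goes in short steps, Python scripts to look and compute and a tool call to move; the robot and the scene stay as the last step left them, time stands still between calls to the robot, and variables do not carry over. Pictures are saved under pics/ and viewed, at most 10 in all, crops included, and the job is handed in when it is done.

Besides the shell and the picture viewer there is one more tool, called in YAML: its name, and indented under it one key for each argument. move_arm: Moves the arm, as the interface text tells. Its arguments: {"type":"object","properties":{"increments":{"type":"string"},"grip_force":{"type":"number"}},"required":["increments"]}

```bash
mkdir -p pics
cat > h.py <<'E'
import numpy as np, cv2
from cell import bot
def onz(p,uv,z):
    d=np.array([(uv[0]-p['cx'])/p['fx'],(uv[1]-p['cy'])/p['fy'],1.]); T=np.array(p['pose']); d=T[:3,:3]@d; o=T[:3,3]
    return o+d*(z-o[2])/d[2]
def proj(p,X):
    T=np.array(p['pose']); c=T[:3,:3].T@(np.array(X)-T[:3,3]); return np.array([p['fx']*c[0]/c[2]+p['cx'],p['fy']*c[1]/c[2]+p['cy']])
def save(p,n): cv2.imwrite('pics/'+n+'.png',p['pixels'][:,:,::-1])
def tri(ps,uvs):
    A=[];b=[]
    for p,uv in zip(ps,uvs):
        T=np.array(p['pose']); d=T[:3,:3]@np.array([(uv[0]-p['cx'])/p['fx'],(uv[1]-p['cy'])/p['fy'],1.]); d/=np.linalg.norm(d)
        P=np.eye(3)-np.outer(d,d); A.append(P); b.append(P@T[:3,3])
    return np.linalg.lstsq(np.vstack(A),np.hstack(b),rcond=None)[0]
E
python3 - <<'E'
from h import *
np.set_printoptions(precision=3,suppress=True)
for n in ['scene','side']:
    p=bot.capture(n); save(p,n+'0'); print(n,np.array(p['pose'])[:3,3],p['fx'])
    for q,z in [('block_case',0),('case_lid_bar',.082),('wax_block',0)]:
        print(q,[(np.round(r['uv'],1),round(r['confidence'],2),onz(p,r['uv'],z)) for r in bot.pinpoint(p,q)])
    print([(np.round(r['box']),round(r['confidence'],2)) for r in bot.look_for(p,'wax_block')])
print(bot.get_obs())
E
```

```text
scene [-0.197 -0.716  0.537] 509.23916615487326
block_case [(array([328.7, 288.6]), 0.81, array([ 0.511, -0.075,  0.   ]))]
case_lid_bar [(array([306.5, 259.9]), 0.63, array([ 0.459, -0.061,  0.082]))]
wax_block [(array([428.7, 316.9]), 0.88, array([ 0.562, -0.292,  0.   ])), (array([466.3, 339.3]), 0.79, array([ 0.545, -0.382,  0.   ]))]
[(array([458., 328.,  23.,  16.]), 0.77), (array([421., 305.,  26.,  19.]), 0.62)]
side [ 0.218 -0.87   0.51 ] 486.9913424513687
block_case []
case_lid_bar [(array([278.3, 251.9]), 0.68, array([ 0.45 , -0.054,  0.082]))]
wax_block [(array([389.7, 347.1]), 0.71, array([ 0.569, -0.298,  0.   ])), (array([406. , 383.5]), 0.53, array([ 0.55 , -0.385,  0.   ]))]
[(array([382., 330.,  18.,  25.]), 0.8), (array([398., 369.,  22.,  22.]), 0.5)]
{'clock': 0.5, 'joint_pos': array([ 1.135,  0.213, -0.034,  1.323, -0.   ,  1.571]), 'qvel': array([-0.002, -0.001,  0.002,  0.002,  0.001,  0.001]), 'effort': array([ -0.003, -68.551,  48.708,   0.002,  -0.   ,   0.   ]), 'position': array([0.211, 0.453, 0.231]), 'tool_rot': array([[-0.907,  0.422,  0.   ],
       [ 0.422,  0.907, -0.   ],
       [-0.   , -0.   , -1.   ]]), 'ft_force': array([-0.654, -0.97 , -0.353]), 'wrist_torque': array([-0.045,  0.053, -0.018]), 'grip_force': 0.0, 'finger_gap': 0.08572815832762218}
```

Run:
```python
import cv2
import numpy as np
a=cv2.imread('pics/scene0.png')
cv2.imwrite('pics/s1.png',cv2.resize(a[200:380,250:490],(800,600),interpolation=cv2.INTER_CUBIC))
```

```text
(no output)
```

View pics/scene0.png

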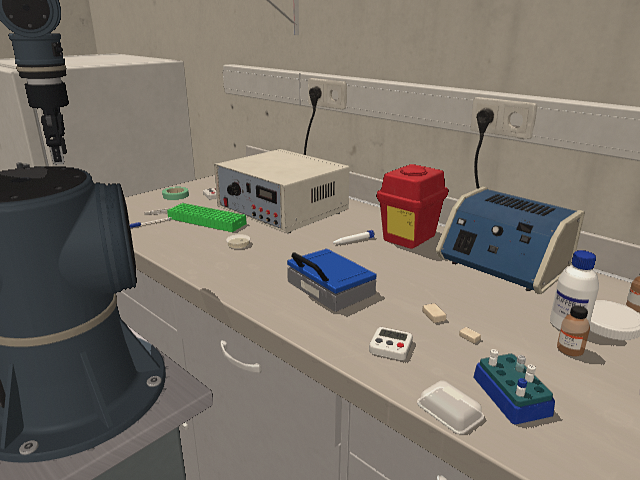

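View pics/side0.png

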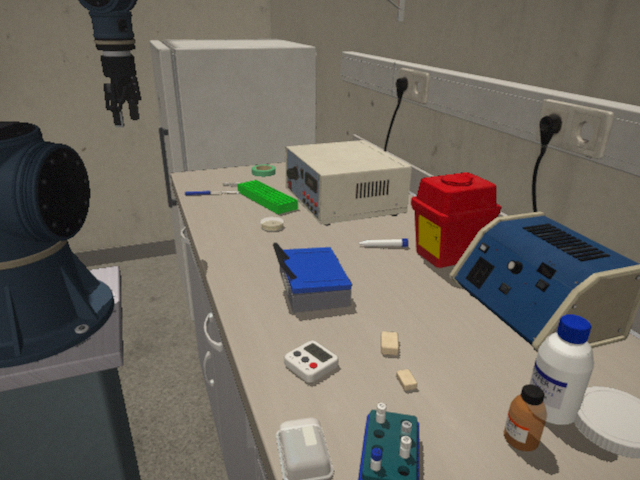

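```bash
sleep 0
```

```text
(no output)
```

The scene shows the case at (332,280), with its bar at about (308,265) on the robot's side. Things that could be taken for the wax block: beige block A at (434,313), smaller beige block B at (470,335), the petri dish at (238,241) and the white timer at (391,343). By the description I choose A, and I'll check it in a crop.

View pics/s1.png

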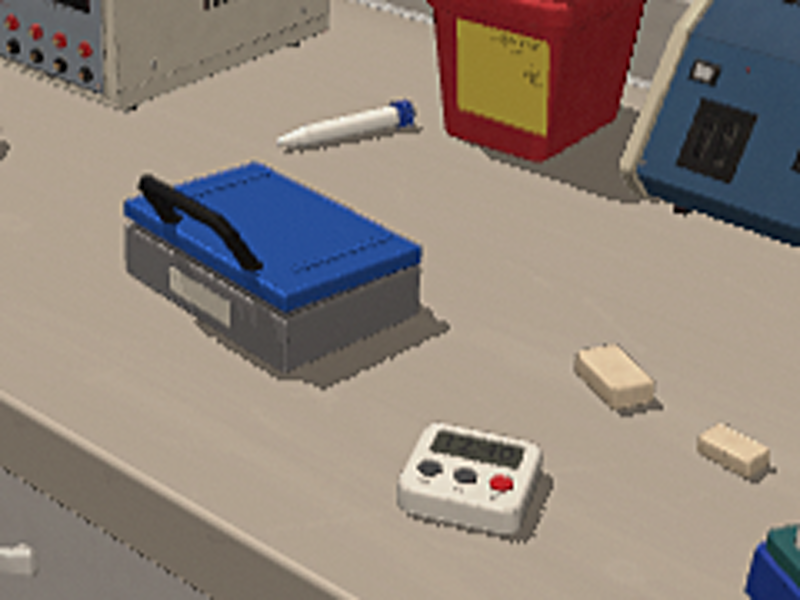

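Run:
```python
from h import *
o=bot.get_obs(); R=o['tool_rot']
for t in [(.40,-.15,.38)]: print(R.T@(np.array(t)-o['position'])*1000)
```

```text
[-425.92104273 -467.10580055 -148.68481909]
```

The crop shows the larger block at crop (615,378), which is scene (434,313). The smaller look-alike is at crop (733,450). A it is. I'll move above the area for a wrist view.

move_arm:
  increments: "-40 -45 -15 0.1 1; -75 -80 -30 0.2 1; -110 -120 -45 0.3 1; -145 -160 -60 0.4 1; -180 -195 -70 0.5 1; -215 -235 -80 0.6 1; -250 -270 -90 0.7 1; -285 -310 -105 0.8 1; -320 -350 -115 0.9 1; -355 -390 -125 1.0 1; -390 -430 -140 1.07 1; -425 -465 -150 1.13 1"

```text
clock: 1.7
position: [0.3818, -0.0938, 0.3689]
tool_rot: [[-0.002, 1.0, 0.001], [1.0, 0.002, -0.0], [-0.0, 0.001, -1.0]]
ft_force: [1.7, 1.1, 0.1]
finger_gap: 0.0852
grip_force: 0.0
```

move_arm:
  increments: "0 0 0 0 1; 0 0 0 0 1; 0 0 0 0 1"

```text
clock: 2.0
position: [0.3817, -0.0909, 0.368]
tool_rot: [[-0.006, 1.0, -0.0], [1.0, 0.006, 0.0], [0.0, -0.0, -1.0]]
ft_force: [1.0, 0.3, 1.0]
finger_gap: 0.0853
grip_force: 0.0
```

Run:
```python
from h import *
np.set_printoptions(precision=3,suppress=True)
p=bot.capture('wrist'); save(p,'w1'); print(np.array(p['pose']),p['fx'])
for q,z in [('block_case',0),('case_lid_bar',.082),('wax_block',0)]:
    print(q,[(np.round(r['uv'],1),round(r['confidence'],2),onz(p,r['uv'],z)) for r in bot.pinpoint(p,q)])
o=bot.get_obs();print(o['position'],o['tool_rot'],o['joint_pos'])
```

```text
[[ 1.     0.006  0.001  0.381]
 [ 0.006 -0.957 -0.29  -0.018]
 [-0.001  0.29  -0.957  0.511]
 [ 0.     0.     0.     1.   ]] 361.5469840354195
block_case [(array([424.5, 182. ]), 0.7, array([ 0.522, -0.08 ,  0.   ]))]
case_lid_bar [(array([381. , 181.2]), 0.96, array([ 0.448, -0.069,  0.082]))]
wax_block [(array([426.6, 365.1]), 0.51, array([ 0.551, -0.378,  0.   ]))]
[ 0.382 -0.091  0.368] [[-0.007  1.     0.   ]
 [ 1.     0.007 -0.   ]
 [-0.     0.    -1.   ]] [-0.233  0.01   0.081  1.642  0.     1.331]
```

View pics/w1.png

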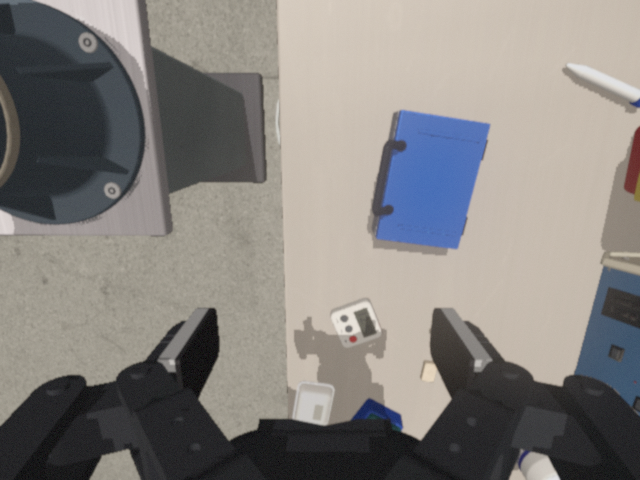

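The wrist view shows the lid with top corners at about (402,111), (489,123), (459,248) and (377,240). The bar runs (392,145) to (383,210). The small look-alike is at (428,371), and the target block is hidden behind a finger. Next I'll measure the case pose and block yaw by colour.

Run:
```python
from h import *
np.set_printoptions(precision=4,suppress=True)
p=bot.capture('wrist'); hsv=cv2.cvtColor(p['pixels'],cv2.COLOR_RGB2HSV)
m=cv2.inRange(hsv,(100,120,60),(125,255,255)); m[:,:340]=0;m[:,530:]=0;m[280:]=0
m=cv2.morphologyEx(m,cv2.MORPH_OPEN,np.ones((3,3)))
c=max(cv2.findContours(m,0,2)[0],key=cv2.contourArea)[:,0]
W=np.array([onz(p,u,.049)[:2] for u in c]).astype(np.float32)
r=cv2.minAreaRect(W*1000); print(r, cv2.boxPoints(r))
print('bar ends',onz(p,(392,145),.082),onz(p,(383,210),.082))
s=bot.capture('scene'); d=bot.capture('side')
for a in ('case_lid_bar','block_case','wax_block'):
    for q in (s,d): print(a,[ (np.round(x['uv'],1),round(x['confidence'],2)) for x in bot.pinpoint(q,a)])
# block yaw from the scene/side top faces
for q,u in ((s,(434,311)),(d,(389,342))):
    hs=cv2.cvtColor(q['pixels'],cv2.COLOR_RGB2HSV); x,y=u
    sub=q['pixels'][y-20:y+20,x-20:x+20]; hh=hs[y-20:y+20,x-20:x+20]
    print(sub[20,20],sub[2,2],hh[20,20],hh[2,2])
    m=((hh[...,2]>hh[20,20,2]-18)&(hh[...,1]>hh[2,2,1]+12)).astype(np.uint8)
    c=max(cv2.findContours(m,0,2)[0],key=cv2.contourArea)[:,0]+[x-20,y-20]
    W=np.array([onz(q,v,.016)[:2]*1000 for v in c]).astype(np.float32); r=cv2.minAreaRect(W); print(m.sum(),r,cv2.boxPoints(r))
```

```text
((515.2876586914062, -75.22317504882812), (159.59527587890625, 110.8268051147461), 82.10211181640625) [[ 449.435  -146.6496]
 [ 559.2106 -161.8781]
 [ 581.1403   -3.7967]
 [ 471.3647   11.4318]]
bar ends [ 0.4584 -0.0275  0.082 ] [ 0.4522 -0.1031  0.082 ]
case_lid_bar [(array([308.6, 260.8]), 0.97)]
case_lid_bar [(array([278.7, 248. ]), 0.66)]
block_case [(array([332.6, 289.8]), 0.93)]
block_case [(array([314.1, 288.6]), 0.63)]
wax_block [(array([432.9, 318.8]), 0.83), (array([466.4, 337.2]), 0.68)]
wax_block [(array([388.6, 345.4]), 0.71), (array([404.7, 384.5]), 0.67)]
[223 198 163] [181 164 148] [ 18  69 223] [ 15  46 181]
164 ((568.7355346679688, -297.2064514160156), (42.83768081665039, 26.192617416381836), 62.115596771240234) [[ 547.1425 -310.0134]
 [ 570.2939 -322.2634]
 [ 590.3286 -284.3995]
 [ 567.1771 -272.1495]]
[217 195 154] [178 166 148] [ 20  74 217] [ 18  43 178]
236 ((567.7996826171875, -297.47125244140625), (42.70879364013672, 24.537878036499023), 62.49477767944336) [[ 547.0555 -310.7458]
 [ 568.8198 -322.0781]
 [ 588.5439 -284.1967]
 [ 566.7796 -272.8644]]
```

Case centre is (0.515,-0.075), its x axis is at −7.9°, and the lid measures 160×111 mm, so that fits. The bar should be at (0.445,-0.0655,0.082), which agrees with pinpoint. The block is at (0.568,-0.297) with its long axis at 62°. I'll go to the bar.

move_arm:
  increments: "5 10 40 0.03 0.6; 10 20 80 0.06 0.6; 15 30 120 0.1 0.6; 25 45 160 0.145 0.6; 25 63 190 0.145 0.6; 25 63 220 0.145 0.6; 25 63 245 0.145 0.6; 25 63 265 0.145 0.6; 25 63 282 0.145 0.6; 25 63 295 0.145 0.6; 25 63 302 0.145 0.6; 25 63 302 0.145 0.6"

```text
clock: 3.85
position: [0.4443, -0.0662, 0.0655]
tool_rot: [[0.14, 0.99, -0.001], [0.99, -0.14, 0.0], [-0.0, -0.001, -1.0]]
ft_force: [0.3, -0.7, 0.1]
finger_gap: 0.0511
grip_force: 0.0
```

Run:
```python
from h import *
p=bot.capture('wrist'); save(p,'w2')
q=bot.capture('scene'); cv2.imwrite('pics/s2.png',cv2.resize(q['pixels'][200:350,220:420,::-1],(800,600),interpolation=cv2.INTER_CUBIC))
o=bot.get_obs();print(o['position'],o['tool_rot'],o['ft_force'])
print([(x['uv'],onz(p,x['uv'],.082)) for x in bot.pinpoint(p,'case_lid_bar')])
```

```text
[ 0.44506691 -0.06636897  0.06661548] [[ 1.39612959e-01  9.90206048e-01  4.51709853e-04]
 [ 9.90206151e-01 -1.39612933e-01 -8.96970456e-05]
 [-2.57540199e-05  4.59808744e-04 -9.99999894e-01]] [-0.22921192 -0.08818822  0.32904463]
[([333.7, 334.0], array([ 0.44750359, -0.06878723,  0.082     ]))]
```

View pics/w2.png

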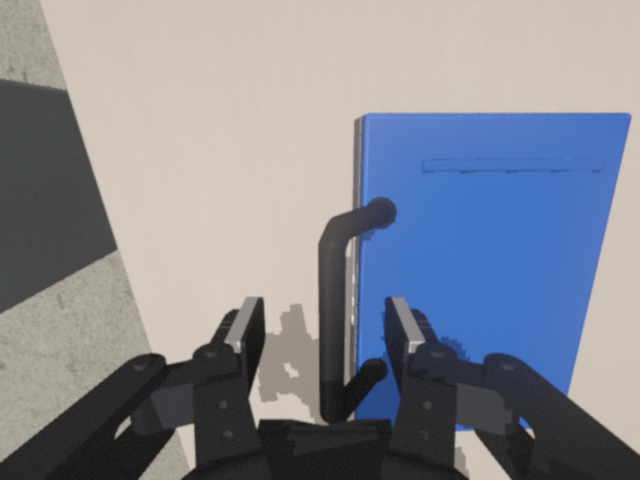

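The bar at column 333 is centred between the pads (263 and 388) and clear of the posts. I'll grip it lightly.

move_arm:
  increments: "0 1 0 0 0; 0 2 0 0 0; 0 2 0 0 0; 0 2 0 0 0; 0 2 0 0 0; 0 2 0 0 0"
  grip_force: 30

```text
clock: 4.6
position: [0.4468, -0.0666, 0.0662]
tool_rot: [[0.14, 0.99, 0.0], [0.99, -0.14, -0.0], [0.0, 0.0, -1.0]]
ft_force: [0.5, -0.8, 1.1]
finger_gap: 0.0089
grip_force: 29.2
```

move_arm:
  increments: "0 1 -4 0 0; 0 4 -11 0 0; 0 10 -22 0 0; 0 16 -32 0 0; 0 23 -42 0 0; 0 31 -51 0 0; 0 40 -59 0 0; 0 49 -66 0 0; 0 60 -73 0 0; 0 60 -73 0 0; 0 60 -73 0 0"

```text
clock: 5.7
position: [0.5059, -0.0748, 0.1389]
tool_rot: [[0.139, 0.99, -0.0], [0.99, -0.139, 0.0], [0.0, -0.0, -1.0]]
ft_force: [-0.2, 2.1, -1.7]
finger_gap: 0.009
grip_force: 30.1
```

move_arm:
  increments: "0 10 -6 0 0; 0 21 -11 0 0; 0 32 -15 0 0; 0 44 -17.5 0 0; 0 56 -19 0 0; 0 68 -20 0 0; 0 80 -19.5 0 0; 0 92 -18 0 0; 0 104 -15.5 0 0; 0 115 -12.5 0 0; 0 126 -8 0 0; 0 137 -2.5 0 0"

```text
clock: 6.9
position: [0.6423, -0.0939, 0.1415]
tool_rot: [[0.139, 0.99, 0.0], [0.99, -0.139, 0.0], [0.0, 0.0, -1.0]]
ft_force: [1.8, 4.4, 5.6]
finger_gap: 0.0085
grip_force: 29.8
```

Run:
```python
from h import *
o=bot.get_obs();print(o['position'],o['ft_force'],o['finger_gap'],o['joint_pos'])
q=bot.capture('scene'); cv2.imwrite('pics/s3.png',cv2.resize(q['pixels'][130:370,240:560,::-1],(800,600),interpolation=cv2.INTER_CUBIC))
```

```text
[ 0.64228934 -0.09387177  0.14151227] [1.82939454 4.41331004 5.57101005] 0.00853467058907544 [-1.45307256e-01  5.52403965e-01  2.33146701e-01  1.25129768e+00
  3.76182561e-04  1.56531604e+00]
```

View pics/s3.png

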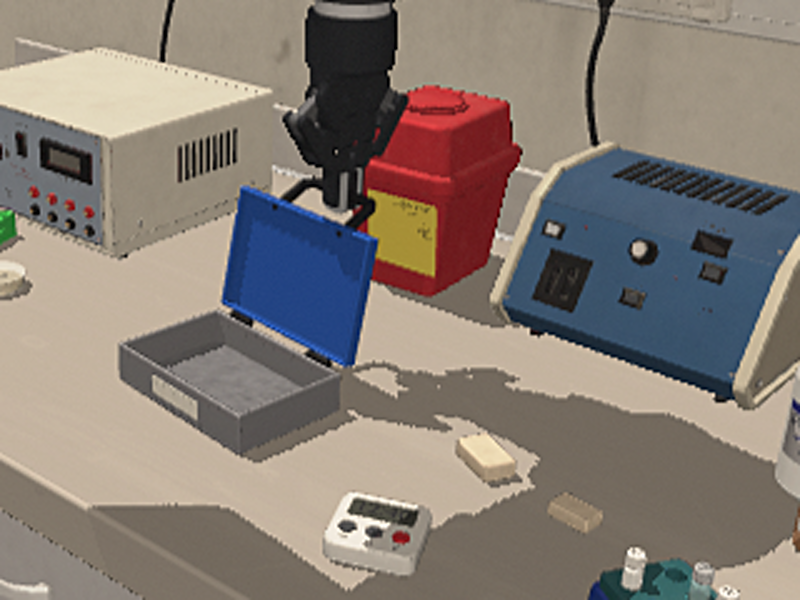

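The lid stands about 100° open, seen edge-on at crop (300,275), and the bar is in the jaws. The wax block is at crop (487,455) and the timer at (378,530). I'll release a little, lift, and go over the block.

move_arm:
  increments: "0 0 0 0 0.3; 0 0 0 0 0.3; 0 0 0 0 0.3; 0 0 -10 0 0.3; 0 0 -30 0 0.3; 0 0 -55 0 0.3; 0 0 -75 0 0.3; -25 -5 -80 0.05 0.4; -65 -15 -80 0.12 0.5; -110 -25 -80 0.2 0.6; -155 -35 -75 0.3 0.6; -195 -42 -70 0.344 0.65"

```text
clock: 8.15
position: [0.572, -0.2833, 0.2128]
tool_rot: [[0.469, 0.883, 0.001], [0.883, -0.469, -0.001], [-0.0, 0.001, -1.0]]
ft_force: [1.1, 0.8, 0.0]
finger_gap: 0.0553
grip_force: 0.0
```

Run:
```python
from h import *
np.set_printoptions(precision=4,suppress=True)
p=bot.capture('wrist'); save(p,'w3'); o=bot.get_obs();print(o['position'],o['tool_rot'],o['finger_gap'])
print([(x['uv'],x['confidence'],onz(p,x['uv'],.0)) for x in bot.pinpoint(p,'wax_block')])
s=bot.capture('scene'); print([(x['uv'],onz(s,x['uv'],.0)) for x in bot.pinpoint(s,'wax_block')])
```

```text
[ 0.5698 -0.2883  0.2116] [[ 0.4735  0.8808 -0.0009]
 [ 0.8808 -0.4735 -0.0021]
 [-0.0022  0.0002 -1.    ]] 0.055451080297285876
[([332.6, 229.9], 0.82, array([ 0.5708, -0.3041,  0.    ])), ([349.3, 299.8], 0.75, array([ 0.5507, -0.3815,  0.    ]))]
[([466.5, 334.5], array([ 0.5586, -0.3751,  0.    ])), ([432.0, 316.0], array([ 0.5692, -0.295 ,  0.    ]))]
```

View pics/w3.png

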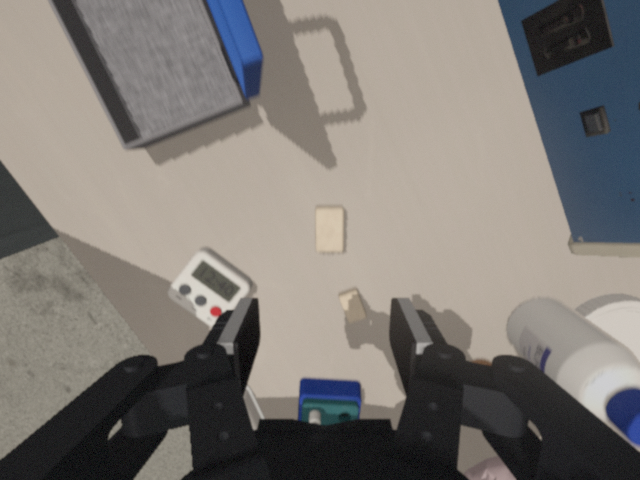

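The block is at (330,229), aligned with the jaws, and the small one is at (351,304). I'll refine its position by colour.

Run:
```python
from h import *
np.set_printoptions(precision=4,suppress=True)
p=bot.capture('wrist'); h=cv2.cvtColor(p['pixels'],cv2.COLOR_RGB2HSV)
m=np.zeros((480,640),np.uint8); s=h[195:265,300:365]; print(h[229,330],h[180,400])
m[195:265,300:365]=(s[...,2]>h[229,330,2]-18)&(s[...,1]>h[180,400,1]+8)
c=max(cv2.findContours(m,0,2)[0],key=cv2.contourArea)[:,0]; print(m.sum())
W=np.array([onz(p,v,.016)[:2]*1000 for v in c]).astype(np.float32); r=cv2.minAreaRect(W); print(r)
o=bot.get_obs(); R=o['tool_rot']; t=np.array([*r[0],2])/1000; print(R.T@(t-o['position'])*1000,o['position'],np.degrees(np.arctan2(R[1,1],R[0,1])))
```

```text
[ 17  48 209] [ 18  30 184]
1119
((569.6873168945312, -296.5145263671875), (41.94160461425781, 25.971097946166992), 62.17832565307617)
[-15.1409   4.01   210.3484] [ 0.5731 -0.2812  0.2123] -27.733216039736977
```

move_arm:
  increments: "-5 1 40 0 0.65; -10 3 80 0 0.65; -15 4 120 0 0.65; -15 4 150 0 0.65; -15 4 172 0 0.65; -15 4 188 0 0.65; -15 4 198 0 0.65; -15 4 204 0 0.65; -15 4 207 0 0.65; -15 4 209 0 0.65; -15 4 209 0 0.65"

```text
clock: 9.5
position: [0.5699, -0.2965, 0.0031]
tool_rot: [[0.465, 0.885, 0.001], [0.885, -0.465, -0.0], [0.0, 0.001, -1.0]]
ft_force: [0.5, 0.5, 0.6]
finger_gap: 0.0552
grip_force: 0.0
```

move_arm:
  increments: "0 0 0 0 0.25; 0 0 0 0 0.1; 0 0 0 0 0.1; 0 0 0 0 0.1; 0 0 0 0 0.1; 0 0 0 0 0.1; 0 0 0 0 0.1"
  grip_force: 25

```text
clock: 10.2
position: [0.5699, -0.2966, 0.0032]
tool_rot: [[0.465, 0.885, 0.001], [0.885, -0.465, -0.0], [-0.0, 0.001, -1.0]]
ft_force: [-1.2, -0.1, 6.2]
finger_gap: 0.0273
grip_force: 25.4
```

Gap 27.3 mm, so that is the block. I'll lift it, go around the lid, and enter over the case.

move_arm:
  increments: "0 0 -10 0 0.1; 0 0 -35 0 0.1; 0 0 -65 0 0.1; 0 0 -95 0 0.1; -10 -30 -107 -0.05 0.1; -22 -60 -107 -0.1 0.1; -31 -87 -107 -0.15 0.1; 0 -99 -107 -0.2 0.1; 35 -112 -107 -0.25 0.1; 72 -125 -107 -0.3 0.1; 110 -138 -107 -0.344 0.1; 140 -149 -107 -0.344 0.1"

```text
clock: 11.4
position: [0.503, -0.1013, 0.1104]
tool_rot: [[0.137, 0.991, 0.001], [0.991, -0.137, 0.0], [0.0, 0.001, -1.0]]
ft_force: [0.8, -0.6, -0.4]
finger_gap: 0.0275
grip_force: 24.9
```

move_arm:
  increments: "15 -5 0 0 0.1; 15 -5 0 0 0.1; 15 -5 0 0 0.1; 15 -5 0 0 0.1"

```text
clock: 11.8
position: [0.5, -0.0887, 0.1098]
tool_rot: [[0.141, 0.99, 0.0], [0.99, -0.141, -0.0], [-0.0, 0.0, -1.0]]
ft_force: [-0.2, -0.7, -1.0]
finger_gap: 0.0269
grip_force: 24.9
```

Run:
```python
from h import *
np.set_printoptions(precision=4,suppress=True)
p=bot.capture('wrist'); q=bot.capture('side')
save({'pixels':np.hstack([cv2.resize(p['pixels'],(400,300)),cv2.resize(q['pixels'][190:340,230:430],(400,300))])},'m4')
o=bot.get_obs(); R=o['tool_rot']; print(o['position'],R,o['finger_gap'],o['ft_force'],R.T@(np.array([.507,-.074,.0])-o['position'])*1000)
```

```text
[ 0.5    -0.0887  0.1096] [[ 0.141   0.99   -0.    ]
 [ 0.99   -0.141  -0.0001]
 [-0.0001  0.     -1.    ]] 0.027088655560193485 [-0.2013  0.4328 -0.6767] [ 15.5157   4.899  109.6446]
```

View pics/m4.png

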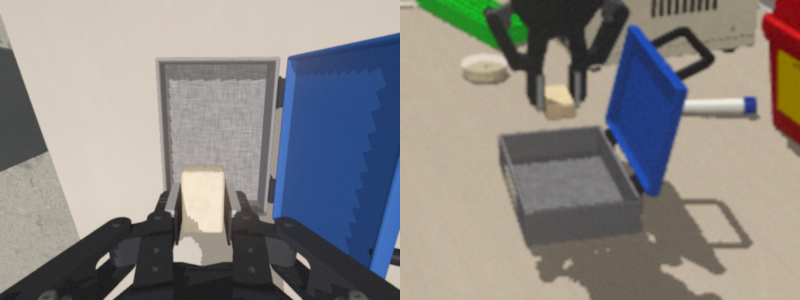

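The left picture shows the block held straight at (203,200) over the empty case. The right one shows the block in the jaws with the lid open. Lowering it now.

move_arm:
  increments: "10 1 15 0 0.1; 15 2 35 0 0.1; 15 2 55 0 0.1; 15 2 70 0 0.1; 15 2 80 0 0.1; 15 2 88 0 0.1; 15 2 93 0 0.1; 15 2 96 0 0.1; 15 2 98 0 0.1; 15 2 99 0 0.1; 15 2 99 0 0.1"

```text
clock: 13.0
position: [0.5042, -0.073, 0.0108]
tool_rot: [[0.139, 0.99, 0.0], [0.99, -0.139, -0.0], [0.0, 0.0, -1.0]]
ft_force: [-0.6, 0.2, -0.6]
finger_gap: 0.0275
grip_force: 24.9
```

move_arm:
  increments: "0 0 0.5 0 0.1; 0 0 1 0 0.1; 0 0 1.3 0 0.1; 0 0 1.3 0 0.1"

```text
clock: 13.4
position: [0.504, -0.0731, 0.0093]
tool_rot: [[0.14, 0.99, -0.0], [0.99, -0.14, 0.0], [0.0, -0.0, -1.0]]
ft_force: [-0.6, -0.3, -0.6]
finger_gap: 0.0273
grip_force: 24.9
```

move_arm:
  increments: "0 0 0.5 0 0.1; 0 0 0.9 0 0.1; 0 0 0.9 0 0.1"

```text
clock: 13.7
position: [0.5041, -0.0731, 0.0091]
tool_rot: [[0.14, 0.99, 0.0], [0.99, -0.14, -0.0], [0.0, 0.0, -1.0]]
ft_force: [-5.8, 1.5, 16.0]
finger_gap: 0.0274
grip_force: 26.7
```

Contact. Open slightly and rise straight up.

move_arm:
  increments: "0 0 -0.6 0 0.42; 0 0 -0.6 0 0.42; 0 0 -0.6 0 0.42; 0 0 -4 0 0.42; 0 0 -12 0 0.42; 0 0 -30 0 0.42; 0 0 -55 0 0.42; 0 0 -90 0 0.42; 0 0 -130 0 0.42; 0 0 -165 0 0.42; 0 0 -190 0 0.42; 0 0 -200 0 0.42"

```text
clock: 14.9
position: [0.505, -0.0732, 0.2116]
tool_rot: [[0.14, 0.99, 0.004], [0.99, -0.14, -0.001], [-0.0, 0.004, -1.0]]
ft_force: [0.9, -0.3, -0.3]
finger_gap: 0.0358
grip_force: 0.0
```

Run:
```python
from h import *
np.set_printoptions(precision=4,suppress=True)
p=bot.capture('wrist'); q=bot.capture('side'); 
save({'pixels':np.hstack([cv2.resize(p['pixels'],(400,300)),cv2.resize(q['pixels'][190:340,230:430],(400,300))])},'m5')
o=bot.get_obs(); R=o['tool_rot']; print(o['position'],o['finger_gap'])
s=bot.capture('scene'); cs=[(n,x) for n,c in (('w',p),('side',q),('scene',s)) for x in [bot.pinpoint(c,'case_lid_bar')] ]
ps=[];us=[]
for (n,x),c in zip(cs,(p,q,s)):
    if x: print(n,x[0]); 
    if x and x[0]['confidence']>.4: ps.append(c);us.append(x[0]['uv'])
t=tri(ps,us); print('tri',t); h=np.array([.5737,-.0833,.037]); d=t-h; cx=np.array([.9905,-.1374]); print(d[:2]@cx,d[2],np.degrees(np.arctan2(d[2],-(d[:2]@cx)))-19.1)
print(R.T@(t-o['position'])*1000)
```

```text
[ 0.5047 -0.0731  0.2097] 0.03569296890338649
w {'uv': [563.4, 261.9], 'confidence': 0.59}
side {'uv': [377.0, 207.8], 'confidence': 0.69}
scene {'uv': [379.6, 210.2], 'confidence': 0.82}
tri [ 0.6435 -0.0931  0.1552]
0.07053190065550177 0.11821860571739704 101.7212602948363
[ -0.4398 140.1674  54.7692]
```

View pics/m5.png

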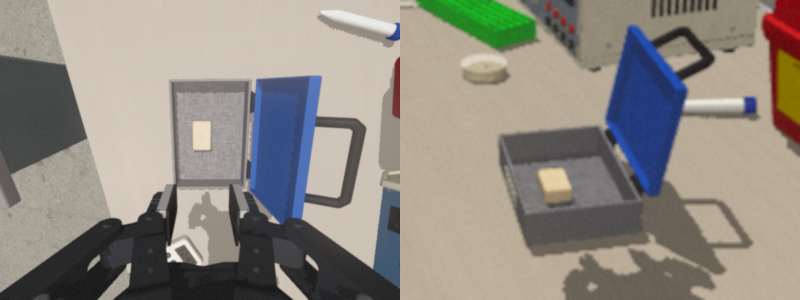

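The block lies flat in the case at left (202,135), and the lid is still at about 100°. I'll go back to the release pose, regrip the bar, and swing the lid down along the arc.

move_arm:
  increments: "0 35 -5 0 0.33; 0 75 -5 0 0.33; -1 110 -5 0 0.33; -1 130 -5 0 0.33; -1 138 0 0 0.33; -1 138 15 0 0.33; -1 138 35 0 0.33; -1 138 52 0 0.33; -1 138 62 0 0.33; -1 138 68 0 0.33; -1 138 68 0 0.33"

```text
clock: 16.3
position: [0.64, -0.0932, 0.1399]
tool_rot: [[0.14, 0.99, -0.001], [0.99, -0.14, 0.0], [-0.0, -0.001, -1.0]]
ft_force: [-0.9, 0.5, 0.4]
finger_gap: 0.0281
grip_force: 0.0
```

move_arm:
  increments: "0 0 0 0 0; 0 0 0 0 0; 0 0 0 0 0; 0 0 0 0 0; 0 0 0 0 0"
  grip_force: 30

```text
clock: 16.8
position: [0.6412, -0.0934, 0.1413]
tool_rot: [[0.14, 0.99, 0.002], [0.99, -0.14, -0.0], [0.0, 0.002, -1.0]]
ft_force: [2.0, 0.3, 5.4]
finger_gap: 0.0088
grip_force: 29.7
```

move_arm:
  increments: "0 -11 -5.5 0 0; 0 -22 -10 0 0; 0 -33 -13 0 0; 0 -45 -15.5 0 0; 0 -57 -17 0 0; 0 -69 -17.5 0 0; 0 -81 -16.5 0 0; 0 -93 -15 0 0; 0 -104.5 -12.5 0 0; 0 -116 -8.5 0 0; 0 -126.5 -3.5 0 0; 0 -137 2.5 0 0"

```text
clock: 18.0
position: [0.5049, -0.0744, 0.1385]
tool_rot: [[0.14, 0.99, 0.001], [0.99, -0.14, -0.001], [-0.001, 0.001, -1.0]]
ft_force: [-1.8, -1.7, 6.0]
finger_gap: 0.0084
grip_force: 31.5
```

move_arm:
  increments: "0 -10 7 0 0; 0 -20 14 0 0; 0 -29 22 0 0; 0 -37 31 0 0; 0 -44 41 0 0; 0 -50 51 0 0; 0 -55 61 0 0; 0 -58 67 0 0; 0 -59.5 71 0 0; 0 -60 73 0 0; 0 -60 73 0 0; 0 -60 73 0 0"

```text
clock: 19.2
position: [0.4453, -0.0659, 0.0649]
tool_rot: [[0.14, 0.99, -0.001], [0.99, -0.14, -0.0], [-0.0, -0.001, -1.0]]
ft_force: [-1.8, -2.6, -1.7]
finger_gap: 0.0087
grip_force: 31.0
```

move_arm:
  increments: "0 0 1 0 0; 0 0 2 0 0; 0 0 3 0 0; 0 0 3 0 0"

```text
clock: 19.6
position: [0.4454, -0.0659, 0.0636]
tool_rot: [[0.14, 0.99, 0.001], [0.99, -0.14, -0.0], [-0.0, 0.001, -1.0]]
ft_force: [-19.6, -1.1, 45.7]
finger_gap: 0.0088
grip_force: 35.5
```

Hard stop reached, so the lid is closed. I'll relax, release, and lift away.

move_arm:
  increments: "0 0 -1.5 0 0; 0 0 -1.5 0 0; 0 0 -1.5 0 0.5; 0 0 -1.5 0 0.5; 0 0 -1.5 0 0.5; 0 0 -1.5 0 0.5; 0 0 -15 0 0.5; 0 0 -45 0 0.5; 0 0 -90 0 0.5; 0 0 -130 0 0.5; 0 0 -150 0 0.5; 0 0 -150 0 0.5"

```text
clock: 20.8
position: [0.447, -0.0659, 0.2146]
tool_rot: [[0.139, 0.99, 0.005], [0.99, -0.139, -0.0], [0.0, 0.005, -1.0]]
ft_force: [-0.5, -0.2, -0.7]
finger_gap: 0.0429
grip_force: 0.0
```

Run:
```python
from h import *
o=bot.get_obs(); print(o['position'],o['finger_gap'],o['ft_force'],o['clock'])
q=bot.capture('side'); s=bot.capture('scene')
u=[bot.pinpoint(c,'case_lid_bar')[0]['uv'] for c in (q,s)]; print(u,tri((q,s),u))
save({'pixels':np.hstack([cv2.resize(c['pixels'][y:y+150,x:x+200],(400,300)) for c,x,y in ((q,220,190),(s,240,190))])},'m6')
```

```text
[ 0.44700351 -0.06594716  0.21464639] 0.042852578315039545 [-0.45361643 -0.24065458 -0.65634176] 20.8
[[275.6, 252.2], [306.2, 262.9]] [ 0.43612465 -0.08237906  0.09386944]
```

View pics/m6.png

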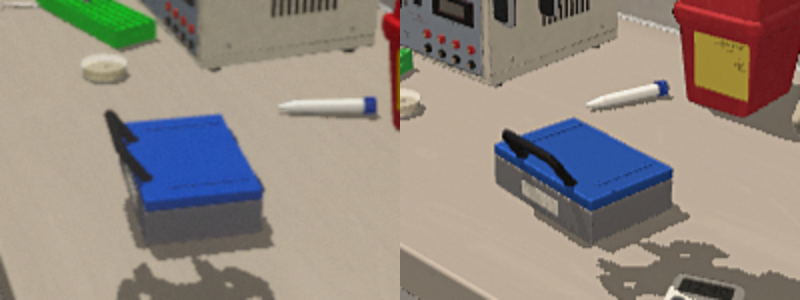

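Both views show the lid flush on the base, at left (195,160) and right (585,165), with no gap, and the gripper clear of everything. Handing in.

```bash
python3 -c "
from cell import bot
print(bot.sign_off())"
```

```text
the job is handed in; nothing more can be done
None
```

I swung the lid past upright, laid the larger wax block flat in the case, closed the lid to its stop and let go of everything; the job was handed in at about 21 s, with no verdict returned.

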